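Put the boot jack away in the lift-up hall locker

TASK

Lift the locker's slanting flap until its stay locks and holds it up by itself, then lay the boot jack right way up on the locker's floor, wholly inside, without dropping it. Then press the brass lever at the locker's side to unlock the stay, and get the flap gently down, without slamming, until it is fully closed over the boot jack. Leave the other things where they are.

Things in the scene. Friction and masses are not known exactly. Their poses are not given: they have to be found in the camera images.
- locker: Fixed dark-wood slant-front locker, 250 (x) x 240 (y) x 182 mm high. Origin: centre of its underside; x points from front to back, z up. Front wall 30 mm high; from its top (x = -125) the closed flap slopes up at 45 deg to the hinge; a roof lies behind the hinge. Walls 12 mm; inner floor at z = 12, inner space x -113 to 113, y -108 to 108 mm.
- flap (a joint): Flap angle, rad: 0 closed (may start slightly ajar), grows as lifted, end stop 1.76. Past 1.69 and let go it settles locked at about 1.66 (50 deg above level); the last 0.5 meets the sprung stay. 6 to 10 N at the bar lift it. Neither held nor locked it sinks slowly (0.1 to 0.7 rad/s) and halts 0.1 to 0.4 ajar: push it shut (3 to 8 N), it stays shut.
- flap_hinge (a point): Middle of the hinge line, which runs along the locker's y; in the locker frame at x = 15, y = 0, z = 170 mm. The flap is a board 205 mm long from the hinge, 250 wide, 12 thick, on the outer side of the plane through the hinge line.
- flap_handle (a point): Centre of the round brass lifting bar on the flap: 12 mm thick, 140 long, parallel to the hinge, 175 mm along the flap from the hinge, its axis 52 mm out from the hinge plane (34 mm clear between bar and board). Moves with the flap. Axes: -x from hinge to free edge, y along the bar, z out of the flap.
- flap_face (a point): Point on the flap's outer face, mid-width, 110 mm from the hinge, between bar and hinge: a good place to push it shut. Same axes as flap_handle.
- lever (a joint): Sprung brass release lever at the locker's right (-y) side, rad: 0 at rest, 0.2 fully down (end stop). Its pad takes 1 to 4 N and goes down about 34 mm. The stay is free beyond 0.17. Keep it down until the flap has sunk by 0.25 rad or more, else the stay catches again.
- lever_pad (a point): Middle of the upper face of the lever's flat pad, 87 mm above the table at rest; press straight down. The pad is 48 mm along the locker's x and reaches from 130 to 232 mm right of the locker's middle; this point is 194 mm right, clear of the flap.
- jack: Walnut boot jack, 160 mm long, 80 wide at the fork, about 75 high, 0.2 to 0.4 kg, right way up on the tray. Origin: middle of its length at the level it stands on; x points to the fork, z up. A plank 42 wide, 17 thick rises at 20 deg from the tail (x = -80) over a cross foot 74 wide at x = 11 to 29 to a two-pronged fork (x = 80).
- jack_grip (a point): Middle of the jack's plank, 42 mm wide here, at jack x = -15, z = 32 mm: the place to grip it, across its width (along jack y).
- tray: Cast-iron boot tray, fixed, 340 x 280 mm, origin at the centre of its underside; the ribs' tops are at z = 14 mm, the rim at 24 mm.
- shoehorn: Horn shoehorn, 140 mm, lying on the tray; leave alone.
- dish: Pewter key dish, 70 mm across, 18 mm high, on the tray; leave alone.
- tip1: Black rubber umbrella tip, 28 mm across, 45 mm high, standing on the tray; leave alone.
- tip2: The other umbrella tip, the same; leave alone.
- polish: Shoe-polish tin, 84 mm across, 28 mm high, on the table; leave alone.

How it is judged:
On the way, in this order (a step that is already met when the one before it is completed fails the run):
1. the flap is up and held by its locked stay, untouched by the robot (value of joint flap above 1.6 rad and velocity of joint flap between -0.03 and 0.03 rad/s and contact force between each of the arm, the fingers and flap below 0.2 N and value of joint lever below 0.05 rad), for 0.3 s.
2. the boot jack lies released on the locker's floor, the flap still locked up (x of jack in the frame of locker between -0.06 and 0.06 m and y of jack in the frame of locker between -0.09 and 0.09 m and z of jack in the frame of locker below 0.02 m and angle between jack's own z axis and vertical below 0.12 rad and value of joint flap above 1.6 rad and contact force between the fingers and jack below 0.3 N), for 0.2 s.
3. the release lever is pressed fully down while the flap is up (value of joint lever above 0.16 rad and value of joint flap above 1.2 rad), for 0.05 s.
At the end, for the whole second after the job is handed in: The flap is closed (within 0.05 rad) and still, the lever is back up, and the boot jack lies at rest, released, right way up (within 0.12 rad) on the locker's floor, its middle within 60 mm (x) and 90 mm (y) of the locker's middle (value of joint each of flap, lever below 0.05 rad and linear speed of jack below 0.03 m/s and contact force between the fingers and jack below 0.3 N and velocity of joint flap between -0.03 and 0.03 rad/s and x of jack in the frame of locker between -0.06 and 0.06 m and y of jack in the frame of locker between -0.09 and 0.09 m and z of jack in the frame of locker below 0.02 m and angle between jack's own z axis and vertical below 0.12 rad); the robot touches nothing.
It fails at once if the flap slams (closes faster than 1.6 rad/s) (velocity of joint flap below -1.6 rad/s).
It fails at once if the boot jack is dropped (moves faster than 0.8 m/s while not held) (linear speed of jack above 0.8 m/s and contact force between the fingers and jack below 0.1 N).
It fails at once if the shoehorn, dish, an umbrella tip or the polish tin is moved by more than 40 mm (distance of any of shoehorn, dish, tip1, tip2, polish from where it was at the start of the episode above 0.04 m).
It also fails if it takes over 72 s, if anything falls off the work surface, if the arm or the gripper's body presses on something with over 40 N, if the wrist force passes 120 N, or if a joint passes its speed limit or range.

ROBOT

A 6-joint arm with a two-finger parallel gripper is mounted at the origin on the work surface. World frame = base frame: x ahead of the robot, y to its left, z up, the work surface at z = 0. Lengths are in m, angles in rad, forces in N, time in s.
With the tool pointing down it reaches from about 0.2 to 0.875 m from the base axis. Payload 3.4 kg.
Tool frame: the origin (TCP) lies between the finger pads; the fingertips stand 25 mm ahead of it and the grasp point (between the pads) lies 6 mm ahead of it (r.nose_length is the z of the fingertips in the tool frame, in m); z points along the fingers, x is the direction in which the jaws open and shut, and the axes are right-handed (so a half turn about z gives the same grasp; the last joint's range is limited). The gripper opens to 94 mm and grips with 3 to 60 N. Pads are 16 mm wide; open, the fingers measure 119 mm over their backs; the gripper's body (75 mm by 177 mm) begins 78 mm behind the grasp point.
Start: joints at [-1.276, 0.276, 1.505, -0, 1.361, -0.121], TCP at [0.232, -0.526, 0.23] pointing down, gripper open.
Joint ranges: [-2.89, 2.89], [-0.75, 2.08], [0.22, 2.7], [-1.18, 4.32], [0.11, 2.71], [-2.7, 2.7]. Speed limits (rad/s): [2.57, 2.57, 3.14, 3.14, 3.14, 3.14].

INTERFACE

Orientations are given as a unit quaternion [w, x, y, z].
In Python, from plant import r, gripper_to, inverse_kinematics, vision, models, telemetry gives the robot as it stands. Calls block until the motion is done:
- r.move_to(position, orientation): joint-space move of the TCP to a pose.
- r.move_l(position, rot=None, vel=0.15, guard=None): straight line of the TCP; rot=None keeps the orientation; vel is the mean speed in m/s. With guard (N) it stops when the force on the tool has changed by that much, and returns True; else False.
- r.movej(angles): joint-space move.
- gripper_to(opening, f_grip=None): finger opening in m; f_grip is the grip in N (None keeps the last); returns when the fingers have stopped.
- r.hold(seconds).
- inverse_kinematics(position, orientation): joint angles nearest the present ones, or None.
- vision.snapshot(name): name is "scene" or "top"; returns the picture (400x640x3 uint8, red, green, blue); there is no depth.
- vision.get_calibration(name): a dict with "fx", "fy", "cx", "cy" (pixels), "position" and "orientation" of the camera in the world. Camera axes: x right, y down, z forward; pixel columns grow to the right and rows downward; lengths in m; the calibration is good to about 2 mm. A picture is of the moment at which its call begins. get_calibration takes no time and is no camera call.
A pose or a line that the arm cannot do raises r.PlanningError and nothing moves.
- r.sign_off(): hands the job in, once; it reports no verdict.
Trained networks look in the newest picture that a camera, given by its name, has taken for a name from the list of things; names that differ only in an ending like _2 or _b are one class to them, and where a whole thing is asked for, a point or a joint stands for the part that bears it (a point fixed in the world has none). Each returns a list of dicts, best first, with "score" (0 to 1); they miss things now and then, are a little off and sometimes report something else, mostly with a low value. They report only what shows in the picture. A call takes as long as a camera call.
- models.boxes_of(thing, camera): "at" ([x, y, z] in m, in world coordinates, good to about 4 mm: the middle of the surface that is visible of it).
- models.regions_of(thing, camera): "pixels" (400x640 bool, what is visible of it).
- models.mark_of(thing, camera): "at" ([x, y, z] in m, in world coordinates, good to about 4 mm: a listed point, or the origin of a listed thing).
Readings, each from a call of its own:
- telemetry.current_t(): time.
- telemetry.current_joints(): joint angles.
- telemetry.current_dq(): joint speeds.
- telemetry.current_joint_efforts(): joint torques, N m.
- telemetry.current_ee_pos(): TCP position.
- telemetry.current_tool_rot(): TCP orientation.
- telemetry.current_wrist_force(): force on the tool from outside, world axes, zero at the start.
- telemetry.current_torque(): the same for the moment, N m.
- telemetry.current_opening(): finger opening in m.
Only numpy, scipy, OpenCV 4.12 (cv2) and the standard library are available. Lean on these libraries where they do the work, as an engineer would, in place of code of your own. Each camera call takes 0.05 s, during which the arm holds its last target. There are 200 camera calls.

## Working session

There is one attempt and no reset: what is moved stays moved. The work goes in short steps, each a Python script; the robot and the scene stay as the last script left them, time stands still between calls to the robot, and variables do not carry over. Pictures are saved under pics/ and viewed, about 8 in all and at most 12, crops included, and the job is handed in when it is done.

```bash
ls; mkdir -p pics
python3 - <<'E'
from plant import r, gripper_to, inverse_kinematics, vision, models, telemetry
import cv2, numpy as np
print(telemetry.current_t(), telemetry.current_joints())
for c in ("scene","top"):
    im=vision.snapshot(c); cv2.imwrite(f"pics/{c}0.png",im[:,:,::-1])
    k=vision.get_calibration(c); print(c,k)
    for n in ["locker","flap_hinge","flap_handle","flap_face","lever_pad","jack","jack_grip","tray"]:
        m=models.mark_of(n,c); print(n,[(np.round(d["at"],3).tolist(),round(d["score"],2)) for d in m[:3]])
a=cv2.imread("pics/scene0.png");b=cv2.imread("pics/top0.png")
cv2.imwrite("pics/both0.png",cv2.resize(np.vstack([a,b]),(480*1,600)))
print(telemetry.current_t())
E
```

```text
pics
0.0 [-1.27600708e+00  2.76601295e-01  1.50609565e+00 -3.44307839e-05
  1.36070680e+00 -1.21012220e-01]
scene {'fx': 401.0698286087209, 'fy': 401.0698286087209, 'cx': 325.2806731323415, 'cy': 196.1057370805999, 'position': array([ 1.28879378, -0.17770616,  0.70041736]), 'orientation': array([-0.37118252,  0.73918782,  0.4995665 , -0.25740671])}
locker []
flap_hinge [([0.705, -0.041, 0.169], 0.87)]
flap_handle [([0.536, -0.036, 0.098], 0.9)]
flap_face [([0.608, -0.035, 0.107], 0.8), ([0.705, -0.038, 0.174], 0.26)]
lever_pad [([0.573, -0.229, 0.092], 0.72)]
jack [([0.497, 0.372, 0.014], 0.62)]
jack_grip [([0.49, 0.366, 0.041], 0.75)]
tray [([0.497, 0.373, 0.004], 0.61)]
top {'fx': 369.9436933508449, 'fy': 369.9436933508449, 'cx': 318.92673967745145, 'cy': 201.186198332165, 'position': array([0.43664681, 0.09685799, 1.31740753]), 'orientation': array([ 0.04403166, -0.70562284,  0.70646206, -0.03269518])}
locker [([0.687, -0.042, 0.004], 0.68)]
flap_hinge [([0.7, -0.04, 0.167], 0.89)]
flap_handle [([0.53, -0.032, 0.099], 0.7)]
flap_face [([0.611, -0.037, 0.106], 0.74)]
lever_pad [([0.572, -0.232, 0.089], 0.62)]
jack [([0.495, 0.375, 0.011], 0.71), ([0.593, 0.266, 0.014], 0.69), ([0.689, -0.038, 0.003], 0.36)]
jack_grip [([0.491, 0.359, 0.046], 0.62)]
tray [([0.502, 0.371, 0.001], 0.61)]
0.9
```

View pics/scene0.png

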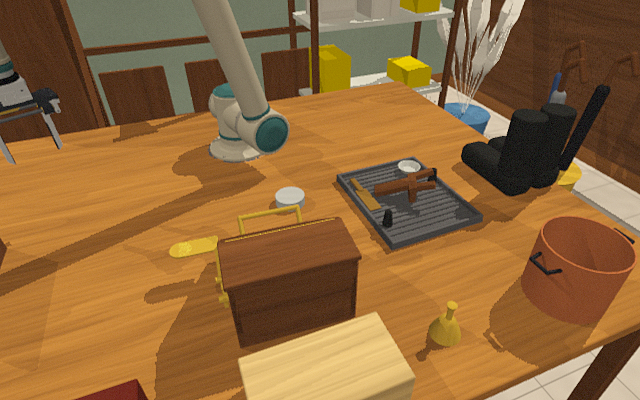

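View pics/top0.png

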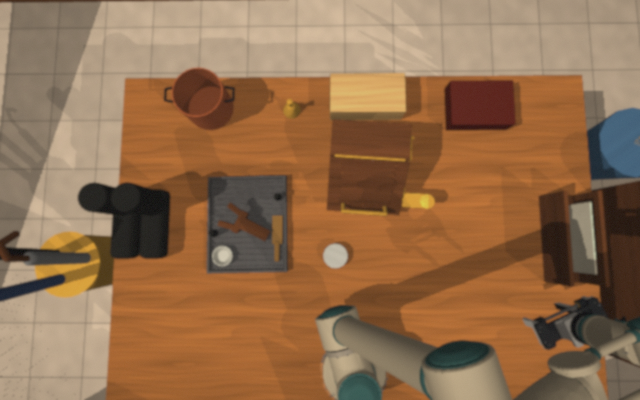

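The top view is oriented image-up = +x and left = +y. The locker is centred near (370,165), with its hinge strip at (334,156)–(406,160), the lifting bar near (363,209) and the lever pad at (424,201). The jack lies on the tray with its fork to the left (~(228,218)) and its tail at (268,237). The shoehorn is at (278,237), the dish at (222,256) and the tips at (278,196) and (214,232). The marks agree with this. Next I need yaw for the locker and the jack.

```bash
cat > h.py <<'E'
from plant import r, gripper_to, inverse_kinematics, vision, models, telemetry
import cv2, numpy as np
from scipy.spatial.transform import Rotation as R
def q(rot): x=rot.as_quat(); return np.array([x[3],x[0],x[1],x[2]])
def cam(c):
    k=vision.get_calibration(c); o=k["orientation"]
    return k, R.from_quat([o[1],o[2],o[3],o[0]])
def rays(c,uv):
    k,rot=cam(c); uv=np.atleast_2d(uv).astype(float)
    d=np.c_[(uv[:,0]-k["cx"])/k["fx"],(uv[:,1]-k["cy"])/k["fy"],np.ones(len(uv))]
    return k["position"],rot.apply(d)
def onplane(c,uv,p,n):
    o,d=rays(c,uv); return o+d*(((p-o)@n)/(d@n))[:,None]
def tool(z,x):
    z=z/np.linalg.norm(z); x=x-z*(x@z); x/=np.linalg.norm(x)
    return R.from_matrix(np.c_[x,np.cross(z,x),z])
E
python3 - <<'E'
from h import *
Z=np.array([0,0,1.])
for c in("top","scene"):
    im=cv2.cvtColor(vision.snapshot(c),cv2.COLOR_RGB2HSV)
    # jack
    m=models.regions_of("jack",c)
    M=m[0]["pixels"]; v,u=np.nonzero(M); print(c,"jack",m[0]["score"],M.sum(),u.min(),u.max(),v.min(),v.max())
    o=np.array([.496,.3735,.014]); yaw=2.0
    for i in range(15):
        ax=np.array([np.cos(yaw),np.sin(yaw),0])
        ax3=ax*np.cos(.349)+Z*np.sin(.349); n=np.cross(ax3,np.cross(Z,ax))
        p0=o-15*ax*1e-3+Z*.040
        P=onplane(c,np.c_[u,v],p0,n)
        w,V=np.linalg.eigh(np.cov(P[:,:2].T)); a=V[:,1]; a=a*np.sign(a@ax[:2]); yaw=np.arctan2(a[1],a[0])
    t=(P[:,:2]-o[:2])@a; s=(P[:,:2]-o[:2])@np.array([-a[1],a[0]])
    print(" yaw",yaw,"t",np.percentile(t,[1,99]),"s med",np.median(s[np.abs(t+.02)<.02]), np.percentile(s[np.abs(t+.02)<.015],[2,98]))
    for nme in("flap_handle","flap"):
        m=models.regions_of(nme,c)
        if m: 
            v,u=np.nonzero(m[0]["pixels"]); print(nme,m[0]["score"],len(u),cv2.boxPoints(cv2.minAreaRect(np.c_[u,v].astype(np.float32))).tolist())
    if c=="top":
        sat=(im[...,0]>18)&(im[...,0]<32)&(im[...,1]>120)&(im[...,2]>100)
        for nm,(r0,r1,c0,c1),z in(("hinge",(150,166,328,412),.172),("bar",(202,218,335,392),.0985)):
            v,u=np.nonzero(sat[r0:r1,c0:c1]); P=onplane(c,np.c_[u+c0,v+r0],np.array([0,0,z]),Z)
            mm=P.mean(0); w,V=np.linalg.eigh(np.cov(P[:,:2].T)); a=V[:,1]*np.sign(V[1,1]); print(nm,len(u),mm,"yaw",np.arctan2(-a[0],a[1]),np.ptp(P@np.r_[a,0]))
for n in("flap_handle","lever_pad","jack_grip","jack","flap_hinge"):
  for c in("top","scene"): print(n,c,[np.round(d["at"],4) for d in models.mark_of(n,c)[:1]])
E
```

```text
top jack 0.61 640 217 268 203 239
 yaw 1.1036688952367775 t [-0.08248077  0.07297607] s med 0.0011252070448802866 [-0.01550552  0.01789901]
flap_handle 0.66 4198 [[325.4292297363281, 212.5619659423828], [329.2345275878906, 155.48231506347656], [408.3495788574219, 160.7566375732422], [404.5442810058594, 217.83628845214844]]
flap 0.61 4213 [[325.39251708984375, 212.02378845214844], [330.23974609375, 132.0448455810547], [412.12078857421875, 137.00733947753906], [407.2735595703125, 216.9862823486328]]
hinge 1 [0.70458968 0.01406291 0.172     ] yaw nan nan
bar 64 [ 0.53471938 -0.04410183  0.0985    ] yaw -0.0577653850634418 0.14229407702355457
scene jack 0.74 1045 374 435 168 202
 yaw 0.9605314988663178 t [-0.08304473  0.07606389] s med -0.01760611089123983 [-0.04885855  0.01682648]
flap_handle 0.8 827 [[193.29534912109375, 243.07769775390625], [304.71502685546875, 178.08287048339844], [328.43524169921875, 218.74606323242188], [217.01556396484375, 283.74090576171875]]
flap 0.7 733 [[168.1621551513672, 242.97296142578125], [216.48646545410156, 234.91888427734375], [228.2972869873047, 305.78375244140625], [179.9729766845703, 313.83782958984375]]
flap_handle top [array([ 0.5269, -0.0304,  0.1017])]
flap_handle scene [array([ 0.5343, -0.0335,  0.0971])]
lever_pad top [array([ 0.5746, -0.233 ,  0.0876])]
lever_pad scene [array([ 0.5695, -0.2295,  0.0917])]
jack_grip top [array([0.4933, 0.3593, 0.0465])]
jack_grip scene [array([ 0.704 , -0.0423,  0.1712])]
jack top [array([0.4955, 0.3737, 0.0109])]
jack scene [array([0.4975, 0.3695, 0.0154])]
flap_hinge top [array([ 0.6997, -0.0394,  0.1685])]
flap_hinge scene [array([ 0.7047, -0.0411,  0.1718])]<stdin>:25: RuntimeWarning: Degrees of freedom <= 0 for slice
  c *= np.true_divide(1, fact)
  c *= np.true_divide(1, fact)
```

```bash
cat >> h.py <<'E'
Z=np.array([0,0,1.])
H=np.array([.7022,-.0403,.170]); YAW=-0.05
LX=np.array([np.cos(YAW),np.sin(YAW),0]); LY=np.cross(Z,LX)
LO=H-.015*LX-.170*Z
def flap_pt(th,s,n):   # point s along the flap from hinge, n out of hinge plane
    a=np.deg2rad(225)-th
    return H+s*(np.cos(a)*LX+np.sin(a)*Z)+n*(np.cos(a-np.pi/2)*LX+np.sin(a-np.pi/2)*Z)
def bar(th): return flap_pt(th,.175,.052)
def loc(x,y,z): return LO+x*LX+y*LY+z*Z
def tilt(a,ax): return np.sin(a)*ax-np.cos(a)*Z
def angle_of(p):  # flap angle from a bar position
    d=p-H; return np.deg2rad(225)-np.arctan2(.052,.175)-(np.arctan2(d[2],d@LX)%(2*np.pi))
JY=1.10; JX=np.array([np.cos(JY),np.sin(JY),0]); JO=np.array([.496,.373,.014])
JG=JO-.015*JX+.032*Z
A=np.deg2rad(42)
E
python3 - <<'E'
from h import *
print("open th",[angle_of(np.array(p)) for p in([.531,-.032,.0995],[.5347,-.032,.0985])])
def ik(n,p,rot):
    a=inverse_kinematics(p,q(rot)); print(n,np.round(p,3),None if a is None else np.round(a,2))
for s in(1,-1):
  for al in(0,15):
    rot=tool(tilt(np.deg2rad(al),LX),s*LX)
    for th in(.1,.9,1.74): ik(("bar",s,al,th),bar(th)-.006*rot.as_matrix()[:,2],rot)
for s in(1,-1):
    rot=tool(tilt(A,JX),s*np.cross(Z,JX)); ik(("jack",s),JG-.006*rot.as_matrix()[:,2],rot)
    rot=tool(tilt(A,LX),s*LY); z=rot.as_matrix()[:,2]
    for x,zz in((-.25,.11),(-.015,.09),(-.015,.045)): ik(("place",s,x),loc(x,0,zz)-.006*z,rot)
    rot=tool(tilt(np.pi/4,LX),s*LY); ik(("push",s),flap_pt(0,.11,.012)-.025*rot.as_matrix()[:,2],rot)
    rot=tool(-Z,s*LX); ik(("lever",s),np.array([.572,-.231,.05+.025]),rot)
E
```

```text
open th [np.float64(0.10634093694230629), np.float64(0.0935573511425587)]
('bar', 1, 0, 0.1) [ 0.534 -0.032  0.105] [-0.19  0.32  1.78 -0.    1.04 -0.14]
('bar', 1, 0, 0.9) [ 0.535 -0.032  0.248] [-0.19  0.21  1.56 -0.    1.38 -0.14]
('bar', 1, 0, 1.74) [ 0.644 -0.037  0.349] [-0.17  0.35  1.11 -0.    1.68 -0.12]
('bar', 1, 15, 0.1) [ 0.532 -0.032  0.105] [-0.22  0.2   1.99  0.07  0.69 -0.22]
('bar', 1, 15, 0.9) [ 0.533 -0.032  0.247] [-0.22  0.07  1.76  0.05  1.06 -0.19]
('bar', 1, 15, 1.74) [ 0.642 -0.037  0.349] [-0.19  0.2   1.36  0.04  1.33 -0.14]
('bar', -1, 0, 0.1) [ 0.534 -0.032  0.105] None
('bar', -1, 0, 0.9) [ 0.535 -0.032  0.248] None
('bar', -1, 0, 1.74) [ 0.644 -0.037  0.349] None
('bar', -1, 15, 0.1) [ 0.532 -0.032  0.105] None
('bar', -1, 15, 0.9) [ 0.533 -0.032  0.247] None
('bar', -1, 15, 1.74) [ 0.642 -0.037  0.349] None
('jack', 1) [0.487 0.356 0.05 ] [0.18 0.39 2.24 1.55 0.56 2.39]
('place', 1, -0.25) [ 0.434 -0.027  0.114] [-0.45 -0.02  2.56  1.88  0.28  2.52]
('place', 1, -0.015) [ 0.668 -0.039  0.094] [-0.23  0.33  2.14  1.98  0.13  2.6 ]
('place', 1, -0.015) [ 0.668 -0.039  0.049] [-0.23  0.42  2.19  2.57  0.22  2.  ]
('push', 1) [ 0.598 -0.035  0.118] [-0.27  0.21  2.3   2.3   0.21  2.24]
('lever', 1) [ 0.572 -0.231  0.075] [-0.5   0.46  1.63 -0.    1.05 -0.45]
('jack', -1) [0.487 0.356 0.05 ] [ 0.18  0.39  2.24  1.55  0.56 -0.75]
('place', -1, -0.25) [ 0.434 -0.027  0.114] [-0.45 -0.02  2.56  1.88  0.28 -0.62]
('place', -1, -0.015) [ 0.668 -0.039  0.094] [-0.23  0.33  2.14  1.98  0.13 -0.54]
('place', -1, -0.015) [ 0.668 -0.039  0.049] [-0.23  0.42  2.19  2.57  0.22 -1.14]
('push', -1) [ 0.598 -0.035  0.118] [-0.27  0.21  2.3   2.3   0.21 -0.9 ]
('lever', -1) [ 0.572 -0.231  0.075] [-0.5   0.46  1.63 -0.    1.05  2.7 ]
```

Run:
```python
from h import *
for al in(42,50,57,64):
  a=np.deg2rad(al)
  rot=tool(tilt(a,JX),-np.cross(Z,JX)); z=rot.as_matrix()[:,2]
  print(al,"jack",*[np.round(x,2) if (x:=inverse_kinematics(JG+dz*Z-.006*z,q(rot))) is not None else None for dz in(0,.15)])
  for ph in(-.35,0,.35,.6):
    d=np.cos(ph)*LX+np.sin(ph)*LY; rot=tool(tilt(a,d),-np.cross(Z,d)); z=rot.as_matrix()[:,2]
    res=[inverse_kinematics(loc(0,0,h)-d*(.015+b)-.006*z,q(rot)) for b,h in((.25,.15),(.25,.10),(.12,.1),(0,.1),(0,.045))]
    print(al,ph,*[None if x is None else np.round(x[3:],2) for x in res])
```

```text
42 jack [ 0.18  0.39  2.24  1.55  0.56 -0.75] [ 0.18  0.13  2.04  0.95  0.72 -0.02]
42 -0.35 None None None None [ 4.27  0.28 -2.39]
42 0 [1.14 0.32 0.11] [ 1.99  0.32 -0.78] [ 2.18  0.2  -0.8 ] [ 1.76  0.12 -0.32] [ 2.57  0.22 -1.14]
42 0.35 [ 1.01  0.88 -0.47] [ 1.17  0.78 -0.71] [ 1.34  0.59 -0.52] [ 1.31  0.47 -0.28] [ 1.61  0.46 -0.62]
42 0.6 [ 0.87  1.07 -0.57] [ 0.94  0.98 -0.71] [ 1.07  0.82 -0.54] [ 1.12  0.71 -0.35] [ 1.28  0.65 -0.56]
50 jack [ 0.1   0.46  2.33  1.82  0.73 -1.12] [ 0.1   0.15  2.15  1.26  0.74 -0.38]
50 -0.35 None None [ 4.13  0.52 -2.09] [ 4.08  0.4  -2.19] [ 3.83  0.51 -1.92]
50 0 [ 1.88  0.44 -0.72] None [ 2.67  0.49 -1.33] [ 2.69  0.34 -1.27] [ 2.84  0.51 -1.43]
50 0.35 [ 1.18  0.97 -0.78] [ 1.35  0.9  -1.05] [ 1.65  0.72 -0.92] [ 1.75  0.58 -0.78] [ 1.98  0.62 -1.05]
50 0.6 [ 0.99  1.14 -0.78] [ 1.06  1.06 -0.93] [ 1.27  0.91 -0.81] [ 1.39  0.78 -0.68] [ 1.54  0.76 -0.88]
57 jack [ 0.04  0.55  2.4   1.95  0.91 -1.36] [ 0.04  0.19  2.23  1.5   0.83 -0.67]
57 -0.35 None [ 4.23  0.91 -1.75] [ 3.93  0.76 -1.82] [ 3.82  0.62 -1.9 ] [ 3.7   0.76 -1.74]
57 0 None None [ 2.79  0.83 -1.5 ] [ 2.84  0.62 -1.43] [ 2.9   0.8  -1.51]
57 0.35 [ 1.29  1.06 -1.04] [ 1.44  1.01 -1.34] [ 1.82  0.88 -1.21] [ 2.    0.74 -1.08] [ 2.15  0.82 -1.3 ]
57 0.6 [ 1.07  1.21 -0.94] [ 1.13  1.14 -1.09] [ 1.39  1.01 -1.02] [ 1.57  0.89 -0.92] [ 1.69  0.89 -1.11]
64 jack [-0.02  0.67  2.46  2.01  1.11 -1.56] [-0.02  0.26  2.31  1.68  0.95 -0.93]
64 -0.35 [ 4.31  1.02 -1.8 ] [ 4.17  1.16 -1.49] [ 3.84  1.04 -1.64] [ 3.71  0.87 -1.74] [ 3.64  1.02 -1.63]
64 0 None None None [ 2.89  0.92 -1.51] [ 2.92  1.12 -1.57]
64 0.35 [ 1.36  1.15 -1.31] [ 1.5   1.11 -1.63] [ 1.92  1.08 -1.46] [ 2.13  0.94 -1.3 ] [ 2.23  1.05 -1.47]
64 0.6 [ 1.13  1.28 -1.09] [ 1.18  1.22 -1.25] [ 1.48  1.12 -1.2 ] [ 1.7   1.02 -1.11] [ 1.78  1.04 -1.28]
```

Run:
```python
from h import *
T=telemetry
rot=tool(-Z,LX); o=q(rot); P=lambda th:bar(th)+.006*Z
gripper_to(.036,40)
r.move_to(P(.1)+.10*Z,o); print(T.current_t())
print("guard",r.move_l(P(.1),vel=.12,guard=6),T.current_ee_pos(),P(.1))
gripper_to(.0,40); print("open",T.current_opening(),T.current_wrist_force(),T.current_t())
for th in np.r_[.3:1.75:.24]:
    r.move_l(P(th),vel=.15); print(round(th,2),np.round(T.current_wrist_force(),1),round(T.current_opening(),4))
r.move_l(P(1.735),vel=.1); r.hold(.2); print(np.round(T.current_wrist_force(),1),T.current_opening(),T.current_t())
vision.snapshot("scene"); m=models.mark_of("flap_handle","scene"); print([(d["at"],d["score"],angle_of(np.array(d["at"]))) for d in m[:2]], T.current_ee_pos()-P(1.735))
im=vision.snapshot("scene"); cv2.imwrite("pics/up.png",im[:,:,::-1])
```

```text
4.8833
guard False [ 0.53462136 -0.03210418  0.10608167] [ 0.53401618 -0.03188379  0.10548496]
open 0.010790814417372705 [-1.6689363   0.33087142  0.2594634 ] 6.3917
0.3 [-0.9  0.5 -1.1] 0.0113
0.54 [-1.8  2.1 -1.8] 0.0108
0.78 [-6.9  1.  -0.2] 0.0106
1.02 [-12.    0.4   3.1] 0.0108
1.26 [-16.7  -0.4  11.2] 0.0105
1.5 [-22.9  -0.9  19.3] 0.0106
1.74 [-11.   -2.   24.5] 0.0106
[-10.3  -2.   23.3] 0.011020952110778089 9.8833
[([0.6422, -0.039, 0.3433], 0.71, np.float64(1.7341088149497264))] [-0.00131109 -0.0020082   0.0067501 ]
```

View pics/up.png

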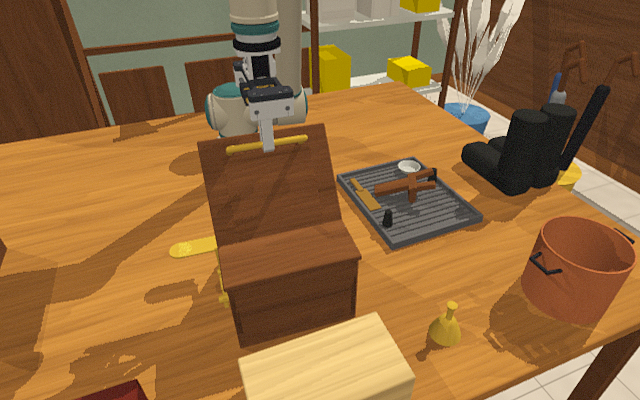

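The picture shows the flap up with the bar gripped at about (268,145), and the jack and tray untouched. I'll push slightly past the lock angle, ease back and release.

Run:
```python
from h import *
T=telemetry
P=lambda th:bar(th)+.006*Z
off=np.array([0,0,.006])
print(r.move_l(P(1.765)+off,vel=.06,guard=25),np.round(T.current_wrist_force(),1),T.current_ee_pos(),angle_of(T.current_ee_pos()-.006*Z-off))
for th in(1.70,1.66):
    r.move_l(P(th)+off,vel=.06); print(th,np.round(T.current_wrist_force(),1),angle_of(T.current_ee_pos()-.006*Z-off))
r.hold(.2); print(np.round(T.current_wrist_force(),1))
gripper_to(.032); print(np.round(T.current_wrist_force(),1),T.current_opening())
p=T.current_ee_pos(); r.move_l(p+.09*Z,vel=.12); print(np.round(T.current_wrist_force(),1))
for i in range(2):
    for c in("scene","top"):
        vision.snapshot(c); m=models.mark_of("flap_handle",c); print(c,[(np.round(d["at"],3),d["score"],angle_of(np.array(d["at"]))) for d in m[:1]])
    r.hold(.2)
for c in("scene","top"):
    for n in("jack","jack_grip","flap_hinge"): print(c,n,[np.round(d["at"],3) for d in models.mark_of(n,c)[:1]])
print(T.current_t())
```

```text
True [-1.7 -0.2  2.8] [ 0.64448439 -0.0395779   0.35665566] 1.7483903718575005
1.7 [-3.4 -2.5  6.8] 1.7017462893505846
1.66 [-2.7 -3.1  7.5] 1.6633434987255282
[-2.7 -3.2  6.5]
[ 0.7 -0.6  0.1] 0.031656315436542154
[-0.3 -0.7 -0.2]
scene [(array([ 0.63 , -0.039,  0.337]), 0.78, np.float64(1.6569581607984034))]
top [(array([ 0.624, -0.035,  0.34 ]), 0.76, np.float64(1.6343696722534111))]
scene [(array([ 0.63 , -0.039,  0.337]), 0.92, np.float64(1.6620446037567924))]
top [(array([ 0.621, -0.034,  0.339]), 0.66, np.float64(1.6203322067094872))]
scene jack [array([0.496, 0.37 , 0.013])]
scene jack_grip [array([0.494, 0.366, 0.043])]
scene flap_hinge [array([ 0.705, -0.039,  0.17 ])]
top jack [array([0.497, 0.374, 0.01 ])]
top jack_grip []
top flap_hinge [array([ 0.698, -0.041,  0.17 ])]
13.5333
```

Run:
```python
from h import *
T=telemetry
a=np.deg2rad(50)
rot=tool(tilt(a,JX),-np.cross(Z,JX)); z=rot.as_matrix()[:,2]; G=JG-.006*z
p=T.current_ee_pos()
r.move_l(np.array([.45,.0,.42]),vel=.2)
gripper_to(.066,12)
r.move_to(G-.10*z,q(rot)); print(T.current_t(),T.current_joints().round(2))
print("guard",r.move_l(G,vel=.12,guard=6),np.round(T.current_ee_pos()-G,4),np.round(T.current_wrist_force(),1))
cv2.imwrite("pics/grasp.png",cv2.resize(vision.snapshot("scene")[130:280,300:520,::-1],None,fx=3,fy=3))
cv2.imwrite("pics/graspt.png",cv2.resize(vision.snapshot("top")[160:290,180:330,::-1],None,fx=4,fy=4))
print(T.current_t())
```

```text
16.8583 [-0.1   0.26  2.36  1.46  0.8  -0.87]
guard False [ 0.0001 -0.0001  0.0003] [ 0.8 -0.3  0.4]
17.9417
```

View pics/grasp.png

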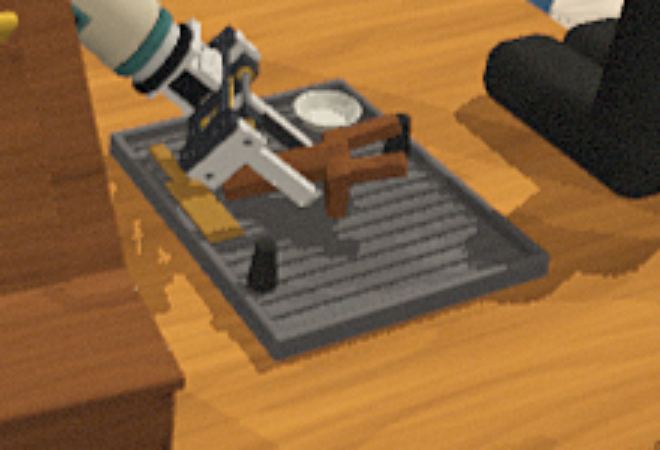

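The fingers straddle the plank just behind the cross foot and nothing else is touched. Now I'll grip and lift.

Run:
```python
from h import *
T=telemetry
gripper_to(.0,45); print("open",T.current_opening(),np.round(T.current_wrist_force(),1))
p=T.current_ee_pos()
r.move_l(p+.15*Z,vel=.12); print(T.current_opening(),np.round(T.current_wrist_force(),1),np.round(T.current_torque(),2))
a=np.deg2rad(50); ph=.35
d=np.cos(ph)*LX+np.sin(ph)*LY; rot=tool(tilt(a,d),-np.cross(Z,d)); z=rot.as_matrix()[:,2]
r.move_to(loc(0,0,.13)-d*(.015+.25)-.006*z,q(rot)); print(T.current_t(),T.current_opening(),np.round(T.current_wrist_force(),1),np.round(T.current_joints(),2))
im=vision.snapshot("scene"); cv2.imwrite("pics/carry.png",im[:,:,::-1])
cv2.imwrite("pics/carryt.png",cv2.resize(vision.snapshot("top")[110:310,260:460,::-1],None,fx=3,fy=3))
for c in("scene","top"): print(c,[(np.round(x["at"],3),x["score"]) for x in models.mark_of("flap_handle",c)[:1]+models.mark_of("jack",c)[:1]+models.mark_of("jack_grip",c)[:1]])
print("tcp",T.current_ee_pos(),"grip exp",loc(0,0,.13)-d*.265)
```

```text
open 0.04195855899472311 [-0.3 -3.3  2. ]
0.041570670087734546 [-0.7 -0.5 -3.3] [-0.73  0.34 -0.09]
21.6083 0.04151241946971685 [ 0.5 -0.2 -3. ] [-1.16  0.13  2.47  1.24  0.94 -0.88]
scene [(array([ 0.628, -0.039,  0.339]), 0.55)]
top [(array([ 0.622, -0.037,  0.34 ]), 0.96), (array([ 0.444, -0.112,  0.095]), 0.92), (array([ 0.439, -0.12 ,  0.131]), 0.56)]
tcp [ 0.42976035 -0.11896385  0.13387589] grip exp [ 0.43405458 -0.11786317  0.13      ]
```

View pics/carry.png

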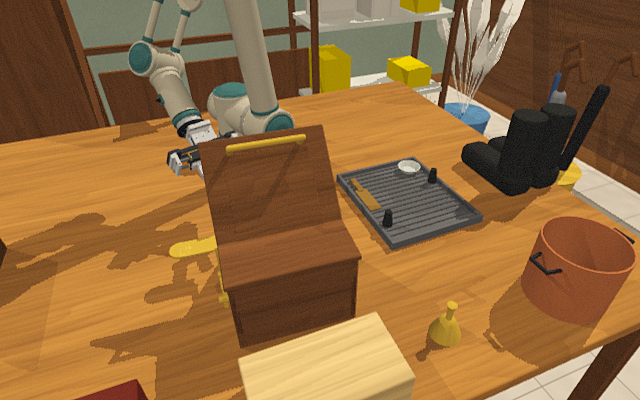

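View pics/carryt.png

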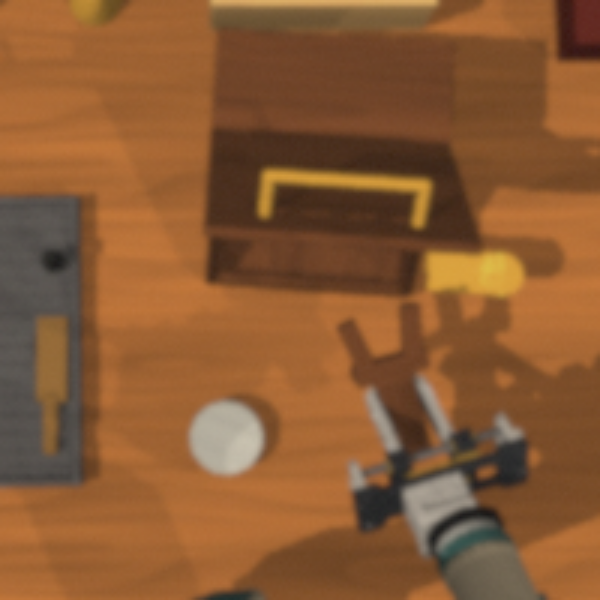

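The jack is held level, with its fork at (385,340) in the crop facing the locker's opening, and the flap is still up. I'll insert it, shifted a little to the left so the gripper body clears the right wall.

Run:
```python
from h import *
T=telemetry
a=np.deg2rad(50); ph=.35
d=np.cos(ph)*LX+np.sin(ph)*LY; rot=tool(tilt(a,d),-np.cross(Z,d)); z=rot.as_matrix()[:,2]
Q=lambda b,h: loc(-.01,.022,h)-d*(.015+b)-.006*z
f=lambda: np.round(T.current_wrist_force(),1)
print(r.move_l(Q(.16,.11),vel=.15,guard=8),f())
print(r.move_l(Q(0,.10),vel=.12,guard=8),f())
print(r.move_l(Q(0,.056),vel=.10,guard=8),f())
g=r.move_l(Q(0,.038),vel=.03,guard=3); print(g,f(),T.current_ee_pos()-Q(0,.044),np.round(T.current_torque(),2),T.current_t())
cv2.imwrite("pics/placet.png",cv2.resize(vision.snapshot("top")[110:260,290:450,::-1],None,fx=4,fy=4))
```

```text
False [ 0.9  0.6 -3.5]
False [-0.2  0.2 -3. ]
False [ 0.2 -0.4 -3.7]
True [1.3 0.2 3.1] [ 4.71451812e-04 -8.70364695e-06  1.71756174e-04] [ 0.11 -0.06 -0.02] 25.3167
```

View pics/placet.png

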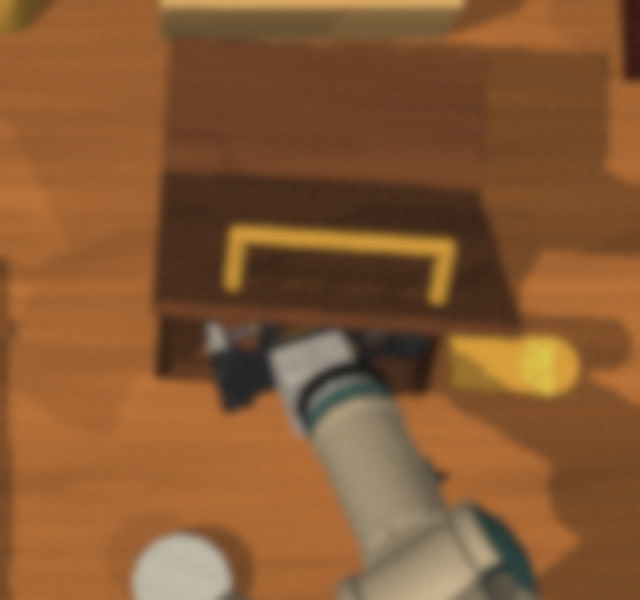

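Contact came exactly at the expected floor height, with the hand inside the opening clear of both side walls. Next: release, back out and check.

Run:
```python
from h import *
T=telemetry
a=np.deg2rad(50); ph=.35
d=np.cos(ph)*LX+np.sin(ph)*LY; rot=tool(tilt(a,d),-np.cross(Z,d)); z=rot.as_matrix()[:,2]
f=lambda: np.round(T.current_wrist_force(),1)
gripper_to(.062,10); r.hold(.2); print(f())
p=T.current_ee_pos(); print(r.move_l(p-.10*z,vel=.1,guard=8),f())
r.move_l(p-.22*z,vel=.2)
im=vision.snapshot("top"); cv2.imwrite("pics/placed.png",cv2.resize(im[110:260,290:450,::-1],None,fx=4,fy=4))
vision.snapshot("scene")
for c in("top","scene"): print(c,[(n,np.round(x["at"],3),round(x["score"],2)) for n in("jack","flap_handle","lever_pad") for x in models.mark_of(n,c)[:1]])
print(loc(-.01,.022,.012),T.current_t(),T.current_ee_pos())
```

```text
[ 0.3 -0.1 -0.1]
False [-0.1 -0.5  0.7]
top [('flap_handle', array([ 0.623, -0.035,  0.339]), 0.6), ('lever_pad', array([ 0.574, -0.228,  0.089]), 0.78)]
scene [('jack', array([ 0.63 , -0.041,  0.336]), 0.39), ('flap_handle', array([ 0.632, -0.04 ,  0.338]), 0.87), ('lever_pad', array([ 0.572, -0.23 ,  0.09 ]), 0.81)]
[ 0.67833079 -0.01707802  0.012     ] 28.4 [ 0.49745921 -0.07252177  0.18720234]
```

View pics/placed.png

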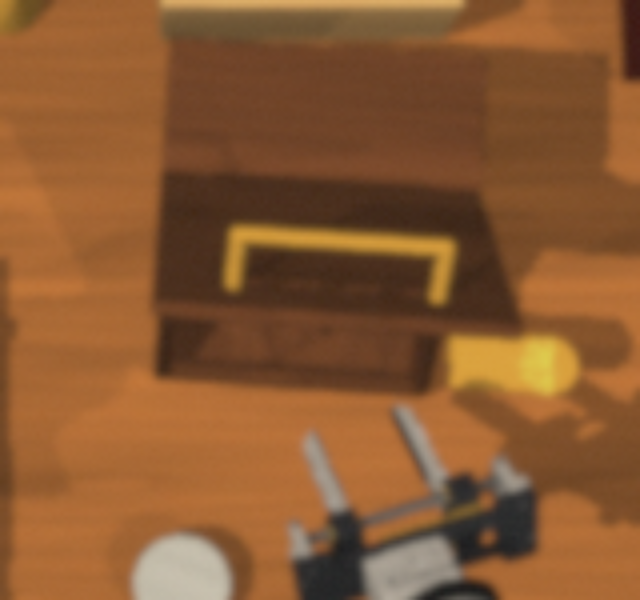

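The gripper is empty and clear, the flap is up with its bar at (340,240), and the jack is hidden under the flap. Next comes the lever press.

Run:
```python
from h import *
T=telemetry
f=lambda: np.round(T.current_wrist_force(),1)
o=q(tool(-Z,LX)); L=np.array([.573,-.230,0])-.010*LY
r.move_to(np.array([.44,-.26,.22]),o)
gripper_to(0,20)
r.move_to(L+.16*Z,o); print(T.current_t())
r.move_l(L+(.09+.025)*Z,vel=.15); f0=f()
print(r.move_l(L+(.050+.025)*Z,vel=.06,guard=12),f0,f(),T.current_ee_pos()-.025*Z)
for i in range(12):
    r.hold(.25); vision.snapshot("scene"); m=models.mark_of("flap_handle","scene")
    th=[angle_of(np.array(x["at"])) for x in m[:1] if x["score"]>.4]; print(round(float(T.current_t()),2),np.round(th,2),f())
    if th and th[0]<1.1: break
```

```text
31.2083
True [ 0.4  0.2 -0.4] [-1.4  0.6  9.2] [ 0.57290987 -0.24005126  0.05116572]
32.67 [1.47] [-2.5  0.9  7.7]
33.02 [1.31] [-2.2 -0.   9.3]
33.38 [1.14] [-1.4  0.4  8.8]
33.73 [0.92] [-2.   1.7  8.5]
```

Run:
```python
from h import *
T=telemetry
f=lambda: np.round(T.current_wrist_force(),1)
p=T.current_ee_pos(); r.move_l(p+.2*Z,vel=.15)
rot=[tool(-Z,s*LY) for s in(1,-1)]; F=flap_pt(0,.11,.012); print(F)
for R_ in rot:
    if inverse_kinematics(F+.025*Z,q(R_)) is not None: o=q(R_); break
r.move_to(F+.21*Z,o); print(T.current_t())
for i in range(3):
    vision.snapshot("scene"); m=models.mark_of("flap_handle","scene"); print(T.current_t(),[(np.round(x["at"],3),round(x["score"],2),angle_of(np.array(x["at"])).round(3)) for x in m[:1]])
    r.hold(.4)
f0=f(); g=r.move_l(F+(.025+.07)*Z,vel=.12,guard=4); print(g,f0,f(),T.current_ee_pos()[2]-F[2]-.025)
g=r.move_l(F+(.025-.006)*Z,vel=.04,guard=14); print(g,f(),T.current_ee_pos()[2]-F[2]-.025,T.current_t())
for c in("scene","top"):
    vision.snapshot(c); print(c,[(n,np.round(x["at"],3),round(x["score"],2),angle_of(np.array(x["at"])).round(3)) for n in("flap_handle","lever_pad") for x in models.mark_of(n,c)[:1]])
```

```text
[ 0.61604078 -0.03598845  0.10070354]
36.3417
36.4417 [(array([ 0.528, -0.033,  0.121]), 0.71, np.float64(0.223))]
36.9417 [(array([ 0.529, -0.033,  0.118]), 0.91, np.float64(0.205))]
37.4417 [(array([ 0.527, -0.032,  0.118]), 0.72, np.float64(0.21))]
False [-0.3 -0.3  0.2] [-0.  -0.4  0.1] 0.0708531655833946
True [-2.   0.7  5.3] 0.008296646642035645 40.35
scene [('flap_handle', array([ 0.542, -0.034,  0.084]), 0.82, np.float64(0.005)), ('lever_pad', array([ 0.572, -0.226,  0.091]), 0.65, np.float64(-0.081))]
top [('flap_handle', array([ 0.536, -0.03 ,  0.086]), 0.94, np.float64(0.029)), ('lever_pad', array([ 0.574, -0.228,  0.089]), 0.7, np.float64(-0.103))]
```

Run:
```python
from h import *
T=telemetry
p=T.current_ee_pos(); print(r.move_l(p-.008*Z,vel=.02,guard=12),T.current_wrist_force().round(1),T.current_ee_pos()-p)
p=T.current_ee_pos(); r.move_l(p+.15*Z,vel=.12); r.move_to(np.array([.40,-.2,.30]),telemetry.current_tool_rot()); r.hold(.3)
for c in("scene","top"):
    im=vision.snapshot(c); cv2.imwrite(f"pics/end_{c}.png",im[:,:,::-1])
    print(c,[(n,np.round(x["at"],3),round(x["score"],2),angle_of(np.array(x["at"])).round(3)) for n in("flap_handle","lever_pad") for x in models.mark_of(n,c)[:1]])
print(T.current_t(),T.current_wrist_force().round(1))
```

```text
True [-1.2  0.5  5.6] [-2.35332136e-04  5.35691855e-05 -3.56999092e-04]
scene [('flap_handle', array([ 0.544, -0.034,  0.085]), 0.82, np.float64(0.002)), ('lever_pad', array([ 0.572, -0.23 ,  0.091]), 0.87, np.float64(-0.084))]
top [('flap_handle', array([ 0.537, -0.028,  0.087]), 0.57, np.float64(0.035)), ('lever_pad', array([ 0.573, -0.232,  0.088]), 0.91, np.float64(-0.107))]
43.95 [-0.5 -0.5  0.1]
```

View pics/end_scene.png

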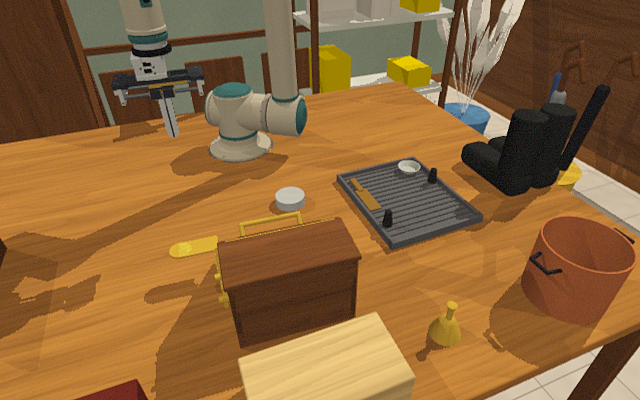

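The flap is shut (bar at (270,222)), the lever is up, the small things are unmoved and the arm is clear. I'm handing in.

```bash
python3 -c "
from h import *
r.sign_off(); print(telemetry.current_t())"
```

```text
the job is handed in; nothing more can be done
the job is handed in; nothing more can be done
```

I did every step in order and handed the job in at about 44 s of the 72 s allowed; no verdict was reported.

**What I did:** I lifted the flap by its bar past the lock angle and let it settle locked at about 1.66 rad. I gripped the jack by its plank and set it down on the locker floor. I held the lever down until the flap had sunk to about 0.9 rad. The flap came to rest about 0.21 rad ajar, and I pushed it gently shut.

**Last checks:**
- **Flap:** A second push met a rigid stop, moving only 0.4 mm. The scene camera then put the flap at 0.002 rad. The top camera disagreed slightly at 0.035 rad, but it also read 0.03 to 0.04 rad off the scene camera when the flap was locked up. Both are below the 0.05 rad limit.
- **Lever:** The pad read 88 to 91 mm above the table, which is its rest height.
- **Jack:** No camera could see it once inside, so its final pose was not confirmed by sight. Contact came at the expected floor height to within 0.2 mm, and no weight was left on the gripper after release. Its place, about 10 mm towards the front and 22 mm left of the locker's middle, comes from the arm's position.
- **Other things:** The final picture shows the shoehorn, dish, tips and polish tin where they started; I judged this by eye and did not measure it.

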